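Centre-punch a drill spot on an instrument front panel

ROBOT

A 6-joint arm with a two-finger parallel gripper is mounted at the origin on the work surface. World frame = base frame: x ahead of the robot, y to its left, z up, the work surface at z = 0. Lengths are in m, angles in rad, forces in N, time in s.
With the tool pointing down it reaches from about 0.225 to 0.875 m from the base axis. Payload 3.4 kg.
Tool frame: the origin (TCP) lies midway between the tips of the shut fingers; the grasp point (between the pads) lies 19 mm behind it (pinch_z is the distance from the TCP to the grasp point, in m); z points along the fingers, y is the line along which they close (so a half turn about z gives the same grasp; the last joint's range is limited). The gripper opens to 85 mm and grips with 20 to 120 N. Pads are 22 mm wide; open, the fingers measure 114 mm over their backs; the gripper's body (76 mm by 85 mm) begins 54 mm behind the grasp point. The pads swing forward as they close: fully open they stand 13 mm farther back than shut.
Start: joints at [-1.278, 0.276, 1.505, -0, 1.361, -0.121], TCP at [0.231, -0.527, 0.231] pointing down, gripper open.
Joint ranges: [-2.89, 2.89], [-0.75, 2.08], [0.22, 2.7], [-1.18, 4.32], [0.11, 2.71], [-2.7, 2.7]. Speed limits (rad/s): [2.57, 2.57, 3.14, 3.14, 3.14, 3.14].

INTERFACE

Orientations are given as a unit quaternion [w, x, y, z].
In Python, from rig import get_state, get_image, sign_off, pinch_z gives the robot as it stands.
- The arm moves only by the tool send_rows, never from a script. Its argument "steps" is one flat list of numbers, 5 for each row, row after row: the gripper's target within -1 to 1 (fully open at 1, half-way at 0, shut at -1), then the shift along the tool's x, y, z in cm, then the turn about the tool's z in degrees. In form: [gripper, x, y, z, roll, gripper, x, y, z, roll, ...]. A call has 1 to 12 rows; each row shifts and turns the commanded pose from where the row before left it, along the tool's axes as they then stand; what a row does not reach is not made up. A row lasts 1/10 s, in which the tool goes at most 50 mm and 8.59 degrees, less where a joint would pass 70% of its speed; a pose out of reach is approached as far as the arm can. A call is refused whole if a number of a shift passes 5 or a number of a turn 8.59, either way. A call with a gripper value outside its range is refused whole. The fingers move at their own pace and stop on an object; "newtons" is the grip in N (left out, the last holds). Time passes only in rows, so rows that do not move let the fingers close. It gives the time, the measured TCP pose, the force, the opening and the grip force at its end, in the units of the state.
- get_state(): the state, without advancing time (a new reading comes with each control period).
- get_image(name): name is "scene" or "top"; returns a dict with "color" (400x640x3 uint8, red, green, blue), "mtx" (3x3 intrinsics, pixels), "k1" (the pictures are not rectified: a ray, as slopes to the right and down, at radius r is drawn at 1 + k1 r^2 times it, then the intrinsics apply), "T" (4x4, takes a point from camera to world coordinates). Camera axes: x right, y down, z forward; pixel columns grow to the right and rows downward; lengths in m; the calibration is good to about 2 mm. A picture is of the moment at which its call begins. There is no depth.
- sign_off(): hands the job in; it is judged then, once.
The state is a dict: "clock": time; "qpos": joint angles; "qd": joint speeds; "effort": joint torques, N m; "position": TCP position; "ee_rot": TCP orientation; "contact_force": force on the tool from outside, world axes, zero at the start; "moment": the same for the moment, N m; "width": finger opening in m; "gripper_force": force on a finger pad.
Only numpy, scipy, OpenCV 4.12 (cv2) and the standard library are available. Lean on these libraries where they do the work, as an engineer would, in place of code of your own. Each camera call takes 0.05 s, during which the arm holds its last target. There are 200 camera calls.

TASK

Take the spring-loaded centre punch out of its wooden stand, set its point into the small steel guide bush that sits on the scribed cross of the clamped aluminium panel and press it straight down, upright, until you feel its spring snap; stop pushing right there, because driving the punch on against its end stop would bend the panel. Press nowhere else on the panel, leave the other things on the bench alone, and put the punch back upright and fully home in its stand.

Things in the scene. Friction and masses are not known exactly. Their poses are not given: they have to be found in the camera images.
- punch_grip (a point): Spring-loaded centre punch, a steel hand tool starting upright in the wooden stand's hole (about 200 g). This point is on its axis at mid grip (square section 18 x 18 mm, sides along its x and y; from 25 mm below to 18 mm above it). Below the grip is a round collar, 30 mm diameter, 5 mm thick, on which fingertips may bear; above, a 21 mm cap ends 29 mm over this point. z: up along the punch.
- punch_nose (a point): Lower end of the punch's barrel (nose: 14 mm diameter, tapered to 9 mm here), on the axis, 46 mm below punch_grip, 16 mm below the collar's underside; z axis up along the punch. A pointed pin of 5 mm diameter sticks out of it, reground, so by an unknown 16 to 24 mm.
- punch: The whole punch; origin at punch_nose, axes as punch_grip. Pressed, its pin slides up into the barrel: resistance about 5 N at first, growing to about 12 N at 2 to 3 mm of travel; then the spring snaps through and the resistance falls to about 6 N at 5.5 mm and 3 N at 7 mm; hard end stop at 7.5 mm. When lifted it springs out and is cocked again.
- panel: Fixed dark steel base 170 x 120 x 26 mm with a bare aluminium panel 150 x 100 x 4 mm on it (top 30 mm above the bench); origin under its centre at bench level. The panel has four round holes and a rectangular window; two low clamps, up to 42 mm above the bench, sit at x = -69 and +69 mm, y = 0. More than about 20 N bends the panel.
- cross (a point): Centre of the scribed cross (fine dark lines 44 mm long) on the panel's top face, at (-25, 15, 30) mm in the panel's frame: the place to mark. Around it sits the fixed guide bush, a square steel block 26 x 26 x 6 mm with an upright hole of 9 mm through it (chamfered to 13 mm at its mouth), at whose bottom the panel lies bare.
- stand: Fixed wooden block 64 x 64 x 54 mm; origin under its centre. In the middle of its top is a blind hole, 19 mm diameter, 50 mm deep, chamfered. With the punch fully home its collar lies on the top face: punch_nose 38 mm, punch_grip 84 mm above the bench.
- spool_mid (a point): Bystander: centre of a metal spool, 56 mm diameter, 40 mm tall, standing.
- jar_mid (a point): Bystander: centre of a small glass jar, 42 mm diameter, 50 mm tall.
- driver_mid (a point): Bystander: screwdriver of 180 mm lying on the bench beyond the work; this point lies over its origin.
- brush_mid (a point): Bystander: brush of 160 mm lying on the bench beyond the work; this point lies over its origin.
- bracket_mid (a point): Bystander: aluminium angle bracket 60 x 40 mm, 40 mm tall.
- sear (a point): Spring sleeve hidden inside the barrel, on its axis: level with punch_nose while the pin is fully out, and above it (along the punch's z) by the pin's travel when pressed; snapped from about 4.5 mm.
Mind the look-alikes: they are no part of the job. There is more than one size of the punch; the job needs the middle-sized. What is shaped like the panel but turquoise is not meant.

How it is judged:
On the way:
1. the punch's spring has snapped, with the punch upright and its point pressed on the scribed cross, in the guide bush (z of sear in the frame of punch_nose above 0.0045 m and horizontal distance between punch_nose and cross below 0.004 m and angle between punch_nose's own z axis and vertical below 0.1 rad and contact force between punch and panel above 1 N), for 0.04 s.
At the end, for the whole second after the job is handed in: The punch has snapped once or more on the cross (pin pushed in over 4.5 mm, nose within 4 mm of the cross, within 0.1 rad of upright), and now stands released and at rest in the stand's hole, upright within 0.08 rad, the nose within 6 mm of the hole's axis and its collar within 3 mm of the top face (horizontal distance between punch_nose and stand below 0.006 m and z of punch_nose in the frame of stand below 0.041 m and angle between punch_nose's own z axis and vertical below 0.08 rad and linear speed of punch below 0.02 m/s); the robot touches nothing.
It fails at once if more than 22 N on the panel (driven against the punch's end stop: bent) (contact force between punch and panel above 22 N).
It fails at once if the punch is pressed (over 6 N) on the panel or its base more than 6 mm away from the cross (contact force between punch and panel above 6 N and horizontal distance between punch_nose and cross above 0.006 m).
It fails at once if a bystander is moved by more than 20 mm (distance of any of spool_mid, jar_mid, driver_mid, brush_mid, bracket_mid from where it was at the start of the episode above 0.02 m).
It also fails if it takes over 64 s, if anything falls off the work surface, if the arm or the gripper's body presses on something with over 40 N, if the wrist force passes 120 N, or if a joint passes its speed limit or range.

## Working session

There is one attempt and no reset: what is moved stays moved. The work goes in short steps, Python scripts to look and compute and a tool call to move; the robot and the scene stay as the last step left them, time stands still between calls to the robot, and variables do not carry over. Pictures are saved under pics/ and viewed, at most 10 in all, crops included, and the job is handed in when it is done.

Besides the shell and the picture viewer there is one more tool, called after "Emit:" in YAML: its name, and indented under it one key for each argument. send_rows: Moves the arm, as the interface text tells. Its arguments: {"type":"object","properties":{"steps":{"type":"array"},"newtons":{"type":"number"}},"required":["steps"]}

```bash
mkdir -p pics
cat > h.py <<'E'
import numpy as np, cv2
from rig import get_state, get_image, sign_off, pinch_z
def snap(n,f):
    g=get_image(n); cv2.imwrite(f,g["color"][:,:,::-1]); np.savez(f+".npz",mtx=g["mtx"],k1=g["k1"],T=g["T"]); return g
def load(f):
    return np.load(f+".npz")
def ray(g,u,v):
    k=float(g["k1"]); d=np.array([k,0,0,0,0.])
    p=cv2.undistortPoints(np.array([[[u,v]]],float),g["mtx"],d,)[0,0]
    T=g["T"]; return T[:3,3],T[:3,:3]@np.array([p[0],p[1],1])
def at(g,u,v,z):
    o,d=ray(g,u,v); return o+d*(z-o[2])/d[2]
def proj(g,P):
    T=np.linalg.inv(g["T"]); q=T[:3,:3]@np.array(P)+T[:3,3]; x,y=q[:2]/q[2]; s=1+float(g["k1"])*(x*x+y*y)
    m=g["mtx"]; return m[0,0]*x*s+m[0,2], m[1,1]*y*s+m[1,2]
E
python3 - <<'E'
from h import *
a=snap("scene","pics/s0.png");b=snap("top","pics/t0.png")
for g in(a,b): print(g["mtx"],g["k1"],g["T"].round(3))
print(get_state(),pinch_z)
E
```

```text
[[370.11070731   0.         324.37429997]
 [  0.         370.11070731 200.85833887]
 [  0.           0.           1.        ]] -0.04683310145957112 [[-0.75   0.359 -0.556  1.049]
 [ 0.662  0.383 -0.644  0.594]
 [-0.018 -0.851 -0.525  0.591]
 [ 0.     0.     0.     1.   ]]
[[384.02839612   0.         321.63621285]
 [  0.         384.02839612 199.97993323]
 [  0.           0.           1.        ]] -0.06386758090584528 [[ 0.052 -0.968  0.246  0.35 ]
 [-0.999 -0.05   0.013 -0.015]
 [-0.    -0.247 -0.969  0.846]
 [ 0.     0.     0.     1.   ]]
{'clock': 0.1, 'qpos': array([-1.27799774e+00,  2.76520741e-01,  1.50600163e+00, -2.17714482e-06,
        1.36071198e+00, -1.21000616e-01]), 'qd': array([-1.29646830e-03, -4.47050331e-05, -3.05684097e-03,  1.44926994e-04,
       -9.53326774e-04,  8.47908137e-04]), 'effort': array([ 1.15826770e-03, -4.17699623e+01, -2.46405548e+01, -4.46371132e-04,
        5.88315437e-03, -1.33370827e-05]), 'position': array([ 0.23105863, -0.52601612,  0.23053445]), 'ee_rot': array([-8.17730142e-04,  9.78672145e-01,  2.05426770e-01, -7.14838553e-05]), 'contact_force': array([-0.79389127,  0.06642818,  0.79119181]), 'moment': array([ 0.04233123, -0.04401348,  0.00804665]), 'gripper_force': 0.0, 'width': 0.0849297350416799} 0.0187
```

View pics/s0.png

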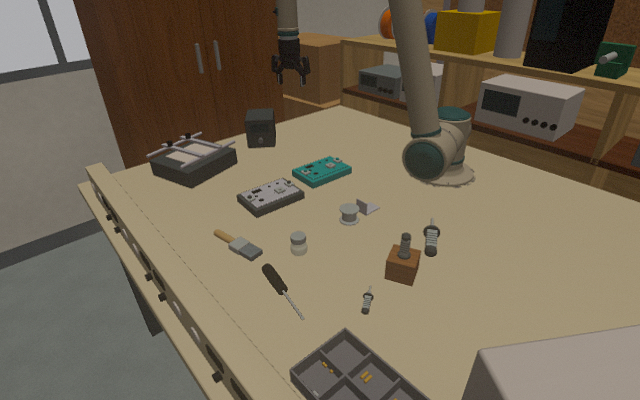

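View pics/t0.png

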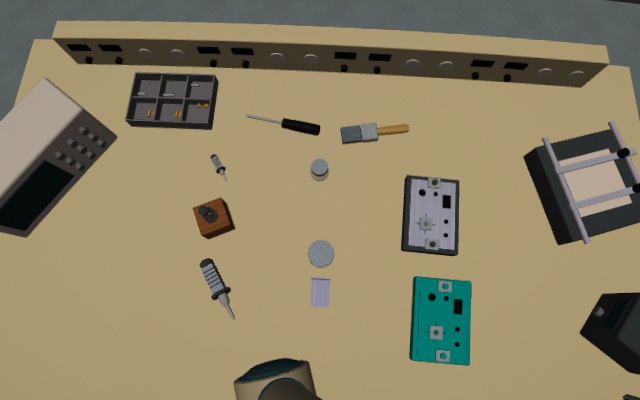

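Candidates in the top view: the punch in the stand at (208,212) is middle-sized and upright. A small one lies at (218,166) and a large one at (216,288). The grey panel is at (431,215) with its bush at (426,224), and the turquoise look-alike is at (441,320). I choose the stand punch and the grey panel, and check both in one close crop.

Run:
```python
from h import *
t=cv2.imread("pics/t0.png");s=cv2.imread("pics/s0.png")
def c(i,u,v,w,h,k): return cv2.resize(i[v:v+h,u:u+w],None,fx=k,fy=k,interpolation=cv2.INTER_CUBIC)
a=c(t,183,190,66,50,6);b=c(t,398,170,66,95,6);d=c(s,380,228,45,57,6)
o=np.zeros((600,800,3),np.uint8)
o[:300,:396]=a;o[:570,400:796]=b;o[300:300+300,:270]=d[:300]
cv2.imwrite("pics/c0.png",o)
```

```text
(no output)
```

View pics/c0.png

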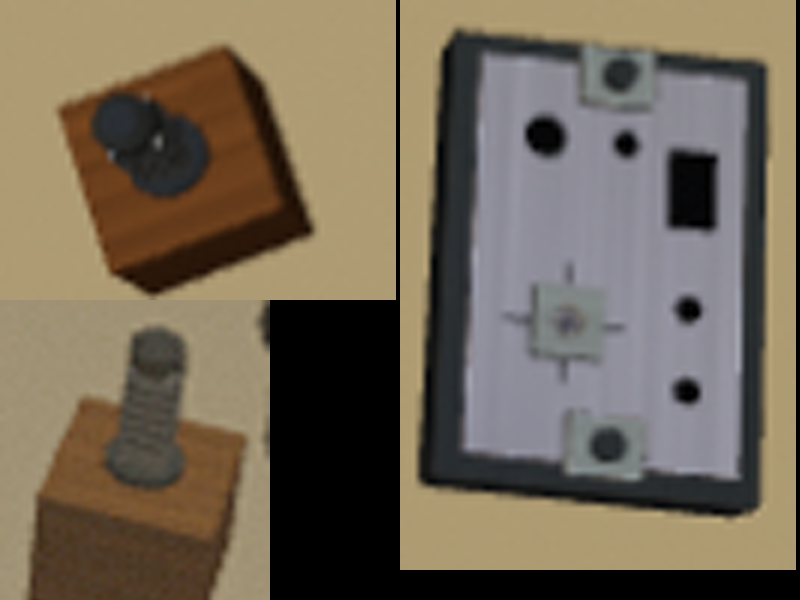

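Run:
```python
from h import *
g=load("pics/t0.png");s=load("pics/s0.png")
A=lambda x,y,z:at(g,183+x/6-.42,190+y/6-.42,z)
B=lambda x,y,z:at(g,398+(x-400)/6-.42,170+y/6-.42,z)
def an(p,q): return np.degrees(np.arctan2(*(q-p)[1::-1]))
S=[A(x,y,.054) for x,y in((60,108),(224,47),(285,207),(110,270))]
print("stand",np.mean(S,0),[np.linalg.norm(S[i]-S[i-1]).round(4) for i in range(4)],[round(an(S[i-1],S[i]),1) for i in range(4)])
print("cap",A(122,124,.113),"collar",A(160,155,.059))
G=[A(x,y,.102) for x,y in((147,97),(158,143),(112,155))];print("grip",an(G[0],G[1]),an(G[1],G[2]),np.linalg.norm(G[0]-G[1]),np.linalg.norm(G[1]-G[2]),(G[0]+G[2])/2)
Q=[B(x,y,.036) for x,y in((532,283),(607,288),(603,360),(530,355))];print("bush",np.mean(Q,0),[np.linalg.norm(Q[i]-Q[i-1]).round(4) for i in range(4)])
print("hole",B(569,320,.036))
C=[B(x,y,.03) for x,y in((569,265),(563,380),(505,316),(623,328))];print("cross",np.mean(C,0),an(C[0],C[1]),np.linalg.norm(C[0]-C[1]),np.linalg.norm(C[2]-C[3]))
P=[B(x,y,.03) for x,y in((483,53),(748,80),(740,478),(463,450))];print("panel",np.mean(P,0),[np.linalg.norm(P[i]-P[i-1]).round(4) for i in range(4)],an(P[0],P[3]),an(P[1],P[2]),an(P[0],P[1]))
d=lambda x,y,z:at(s,380+x/6-.42,228+(y-300)/6-.42,z)
T=[d(x,y,.054) for x,y in((85,400),(245,437),(212,540),(38,495))];print("scene stand",np.mean(T,0),[an(T[i-1],T[i]).round(1) for i in range(4)],"cap",d(158,353,.113),"collar",d(145,460,.059))
```

```text
stand [0.50455894 0.22819994 0.054     ] [np.float64(0.0622), np.float64(0.0617), np.float64(0.0632), np.float64(0.0644)] [np.float64(24.1), np.float64(-65.7), np.float64(-153.4), np.float64(113.4)]
cap [0.50325999 0.2271834  0.113     ] collar [0.50419343 0.23013746 0.059     ]
grip -159.86633748372148 108.11062409818183 0.0164307072061936 0.015698100174507935 [0.50504677 0.22819846 0.102     ]
bush [ 0.51610019 -0.23025351  0.036     ] [np.float64(0.0264), np.float64(0.0272), np.float64(0.0265), np.float64(0.0263)]
hole [ 0.51661757 -0.23060827  0.036     ]
cross [ 0.51701463 -0.23075348  0.03      ] 176.33839480769626 0.04254811776262449 0.04300636046941342
panel [ 0.54047177 -0.24726885  0.03      ] [np.float64(0.1489), np.float64(0.0995), np.float64(0.149), np.float64(0.0997)] 176.9678178152346 177.02559877174136 -92.96328461234727
scene stand [0.50430377 0.22870788 0.054     ] [np.float64(-156.7), np.float64(115.7), np.float64(25.5), np.float64(-65.3)] cap [0.51178437 0.23344756 0.113     ] collar [0.50640309 0.22995083 0.059     ]
```

Findings:
- The picture shows the middle punch upright in the stand, at (0.5045, 0.2283). The stand's sides measure 62–64 mm against 64 mm.
- The bush and cross are at (0.5166, -0.2307). The panel measures 149 x 99.6 mm, and the offset of the cross from its centre matches the description.
- The tool yaw (23.7°) already matches the grip's yaw (about 22°).

```bash
cat >> h.py <<'E'
from scipy.spatial.transform import Rotation as Ro
def to(x,y,z):
    s=get_state(); q=s["ee_rot"]; R=Ro.from_quat([q[1],q[2],q[3],q[0]]).as_matrix()
    print("shift cm",(R.T@(np.array([x,y,z])-s["position"])*100).round(2),"pos",s["position"].round(4),"Rz tilt",R[:,2].round(4),"F",s["contact_force"].round(2),"w",round(s["width"],4),"t",s["clock"],"q",s["qpos"].round(2))
E
python3 -c "
from h import *
to(.5045,.2283,.17)"
```

```text
shift cm [ 55.37 -58.06   6.16] pos [ 0.2311 -0.526   0.2305] Rz tilt [-5.0e-04  1.6e-03 -1.0e+00] F [-0.79  0.07  0.79] w 0.0849 t 0.1 q [-1.28  0.28  1.51 -0.    1.36 -0.12]
```

Emit:
send_rows:
  steps: [1, 2.7, -2.9, 0, 0, 1, 2.7, -2.9, 0, 0, 1, 2.7, -2.9, 0, 0, 1, 2.7, -2.9, 0, 0, 1, 2.7, -2.9, 0, 0, 1, 2.7, -2.9, 0, 0, 1, 2.7, -2.9, 0, 0, 1, 2.7, -2.9, 0, 0, 1, 2.7, -2.9, 0, 0, 1, 2.7, -2.9, 0, 0]

```text
clock: 1.1
position: [0.3618, -0.1507, 0.2311]
ee_rot: [-0.0, 0.979, 0.205, -0.0]
contact_force: [1.1, 0.2, 0.2]
width: 0.0854
gripper_force: 0.0
```

Emit:
send_rows:
  steps: [1, 2.7, -2.9, 0.5, 0, 1, 2.7, -2.9, 0.5, 0, 1, 2.7, -2.9, 0.5, 0, 1, 2.7, -2.9, 0.5, 0, 1, 2.7, -2.9, 0.5, 0, 1, 2.7, -2.9, 0.5, 0, 1, 2.7, -2.9, 0.5, 0, 1, 2.7, -2.9, 0.5, 0, 1, 2.7, -2.9, 0.5, 0, 1, 2.7, -2.9, 0.5, 0, 1, 0, 0, 0, 0, 1, 0, 0, 0, 0]

```text
clock: 2.3
position: [0.4918, 0.2219, 0.1804]
ee_rot: [0.0, 0.978, 0.206, -0.001]
contact_force: [-0.8, -0.1, 0.2]
width: 0.0852
gripper_force: 0.0
```

```bash
python3 -c "
from h import *
to(.5045,.2283,.066)"
```

```text
shift cm [ 1.44 -0.07 11.44] pos [0.4918 0.2219 0.1804] Rz tilt [-0.002  -0.0013 -1.    ] F [-0.83 -0.12  0.21] w 0.0852 t 2.3 q [ 0.3   0.26  1.66 -0.    1.22  1.45]
```

Emit:
send_rows:
  steps: [1, 1.4, -0.1, 0, 0, 1, 0, 0, 3, 0, 1, 0, 0, 3, 0, 1, 0, 0, 3, 0, 1, 0, 0, 1.5, 0, 1, 0, 0, 0.9, 0, 1, 0, 0, 0, 0]

```text
clock: 3.0
position: [0.5048, 0.2273, 0.0665]
ee_rot: [0.0, 0.979, 0.205, -0.001]
contact_force: [-0.7, 0.4, 0.2]
width: 0.0857
gripper_force: 0.0
```

Run:
```python
from h import *
to(.5045,.2283,.066)
a=snap("scene","pics/s1.png")["color"][:,:,::-1];b=snap("top","pics/t1.png")["color"][:,:,::-1]
c=lambda i,u,v:cv2.resize(i[v:v+100,u:u+100],(400,400),interpolation=cv2.INTER_CUBIC)
cv2.imwrite("pics/c1.png",np.hstack([c(a,355,200),c(b,160,160)]))
```

```text
shift cm [ 0.01 -0.11  0.05] pos [0.5048 0.2273 0.0665] Rz tilt [-1.4e-03 -7.0e-04 -1.0e+00] F [-0.65  0.37  0.16] w 0.0857 t 3.0 q [ 0.3   0.39  1.79 -0.    0.97  1.46]
```

View pics/c1.png

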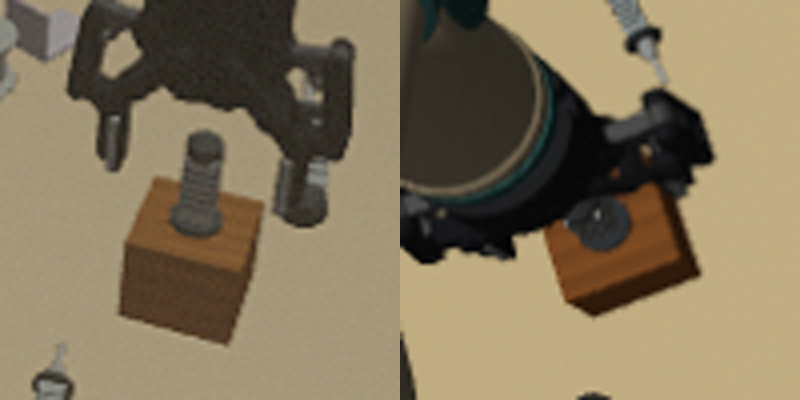

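The left crop shows the punch at (200,180), midway between the open fingertips at (110,165) and (300,215). Closing on it.

Emit:
send_rows:
  steps: [0, 0, -0.1, 0, 0, -0.5, 0, 0, 0, 0, -1, 0, 0, 0, 0, -1, 0, 0, 0, 0, -1, 0, 0, 0, 0, -1, 0, 0, 0, 0, -1, 0, 0, 0, 0, -1, 0, 0, 0, 0]
  newtons: 70

```text
clock: 3.9
position: [0.5046, 0.2292, 0.0677]
ee_rot: [0.0, 0.979, 0.205, 0.0]
contact_force: [-0.8, -0.8, 5.1]
width: 0.0175
gripper_force: 68.1
```

Emit:
send_rows:
  steps: [-1, 0, 0, -0.5, 0, -1, 0, 0, -1.5, 0, -1, 0, 0, -2, 0, -1, 0, 0, -3, 0, -1, 0, 0, -3, 0, -1, 0, 0, 0, 0, -1, 0, 0, 0, 0]

```text
clock: 4.6
position: [0.5041, 0.2291, 0.167]
ee_rot: [0.0, 0.979, 0.205, -0.0]
contact_force: [-0.6, -0.6, -3.0]
width: 0.0174
gripper_force: 68.2
```

Run:
```python
from h import *
to(.5166,-.2307,.166)
a=snap("scene","pics/s2.png")["color"][:,:,::-1];b=snap("top","pics/t2.png")["color"][:,:,::-1]
c=lambda i,u,v:cv2.resize(i[v:v+100,u:u+100],(400,400),interpolation=cv2.INTER_CUBIC)
cv2.imwrite("pics/c2.png",np.hstack([c(a,355,165),c(b,160,160)]))
```

```text
shift cm [-17.35  42.6    0.1 ] pos [0.5041 0.2291 0.167 ] Rz tilt [-1.e-04 -0.e+00 -1.e+00] F [-0.56 -0.63 -2.98] w 0.0174 t 4.6 q [ 0.3   0.29  1.65 -0.    1.2   1.46]
```

View pics/c2.png

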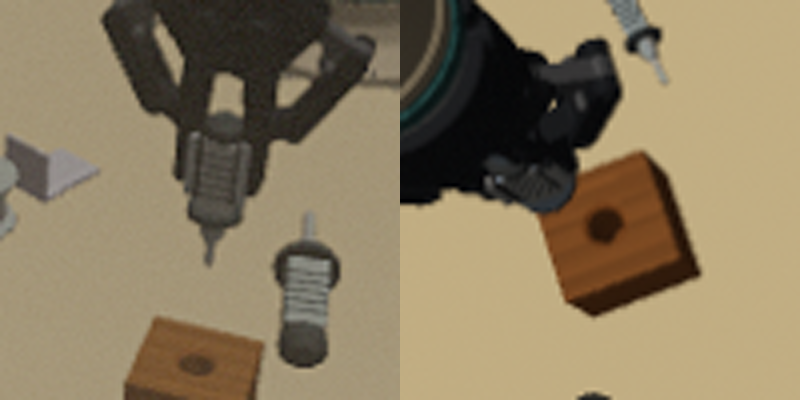

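The punch is held upright, with its pin tip at (208,262) in the left crop. The stand's hole is at (604,226) in the right crop. Next I check the axis against the TCP.

Run:
```python
from h import *
a=load("pics/s2.png");b=load("pics/t2.png")
S=lambda x,y:(355+x/4-.37,165+y/4-.37)
print("hole",at(b,160+204/4-.37,160+226/4-.37,.053))
u,v=S(208,262);p=np.array([.5041,.2291])
for z in np.arange(.105,.135,.003): print(z.round(3),at(a,u,v,z)[:2].round(4))
for n,z in(("nose",.138),("tip16",.122),("tip24",.114),("collar-c",.1565),("captop",.213)): 
  q=proj(a,[*p,z]);print(n,((q[0]-355+.37)*4).__round__(1),((q[1]-165+.37)*4).__round__(1))
```

```text
hole [0.50398538 0.22885561 0.053     ]
0.105 [0.4834 0.2142]
0.108 [0.4869 0.2166]
0.111 [0.4904 0.2189]
0.114 [0.4939 0.2213]
0.117 [0.4974 0.2236]
0.12 [0.5009 0.226 ]
0.123 [0.5044 0.2283]
0.126 [0.5079 0.2307]
0.129 [0.5113 0.233 ]
0.132 [0.5148 0.2354]
0.135 [0.5183 0.2377]
nose 212.3 239.3
tip16 209.3 264.0
tip24 207.8 276.1
collar-c 215.9 210.2
captop 227.4 116.4
```

Emit:
send_rows:
  steps: [-1, -1.0, 2.6, 0, 0, -1, -1.5, 3.7, 0, 0, -1, -1.5, 3.7, 0, 0, -1, -1.5, 3.7, 0, 0, -1, -1.5, 3.7, 0, 0, -1, -1.5, 3.7, 0, 0, -1, -1.5, 3.7, 0, 0, -1, -1.5, 3.7, 0, 0, -1, -1.5, 3.7, 0, 0, -1, -1.5, 3.7, 0, 0, -1, -1.5, 3.7, 0, 0, -1, -1.3, 2.7, 0, 0]

```text
clock: 5.9
position: [0.5152, -0.2299, 0.1652]
ee_rot: [-0.001, 0.979, 0.205, -0.001]
contact_force: [-0.1, 1.3, -2.2]
width: 0.0177
gripper_force: 68.5
```

Emit:
send_rows:
  steps: [-1, 0, 0, 0, 0, -1, 0, 0, 0, 0]

```text
clock: 6.1
position: [0.515, -0.2275, 0.1654]
ee_rot: [-0.002, 0.979, 0.205, -0.001]
contact_force: [-0.3, -0.3, -2.7]
width: 0.0173
gripper_force: 68.6
```

```bash
python3 -c "
from h import *
to(.5166,-.2307,.13)"
```

```text
shift cm [0.03 0.37 3.54] pos [ 0.515  -0.2275  0.1654] Rz tilt [-0.0033  0.0027 -1.    ] F [-0.3  -0.34 -2.73] w 0.0173 t 6.1 q [-0.54  0.3   1.63  0.    1.21  0.62]
```

Emit:
send_rows:
  steps: [-1, 0, 0.4, 2, 0, -1, 0, 0, 2, 0, -1, 0, 0, 1.5, 0, -1, 0, 0, 0, 0, -1, 0, 0, 0, 0]

```text
clock: 6.6
position: [0.5175, -0.2301, 0.112]
ee_rot: [-0.001, 0.979, 0.206, -0.0]
contact_force: [-0.2, -0.6, -1.3]
width: 0.0175
gripper_force: 68.6
```

Run:
```python
from h import *
to(.5166,-.2307,.09)
a=snap("scene","pics/s3.png")["color"][:,:,::-1];b=snap("top","pics/t3.png")["color"][:,:,::-1]
c=lambda i,u,v:cv2.resize(i[v:v+80,u:u+66],(396,480),interpolation=cv2.INTER_CUBIC)
cv2.imwrite("pics/c3.png",np.hstack([c(a,240,140),c(b,395,180)]))
```

```text
shift cm [-0.11  0.02  2.2 ] pos [ 0.5175 -0.2301  0.112 ] Rz tilt [-0.0012  0.001  -1.    ] F [-0.25 -0.59 -1.33] w 0.0175 t 6.6 q [-0.54  0.36  1.7   0.    1.08  0.61]
```

View pics/c3.png

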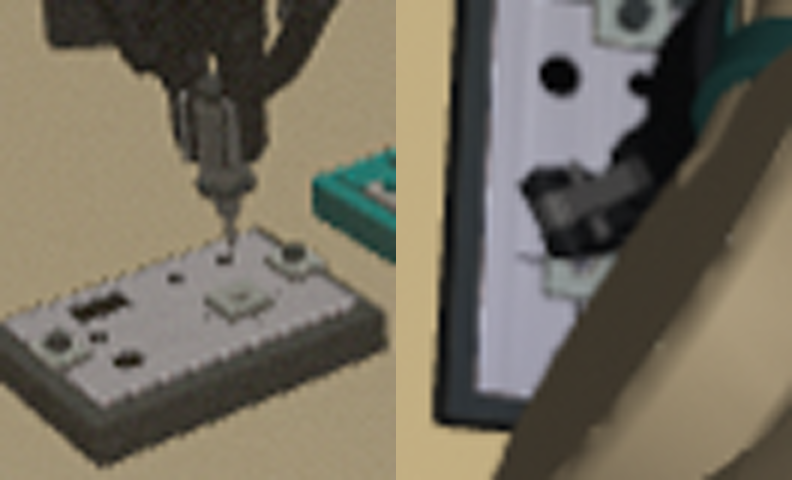

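The scene crop shows the pin tip at about (232,250), above the bush hole at (238,296). I check both against the calibration.

Run:
```python
from h import *
a=load("pics/s3.png")
S=lambda x,y:(240+x/6-.42,140+y/6-.42)
print("hole",at(a,*S(239,296),.036))
for z in (.062,.065,.068,.071): print(z,at(a,*S(232,249),z).round(4))
f=lambda P:[round((c-o+.42)*6,1) for c,o in zip(proj(a,P),(240,140))]
print("tip16/24 pred",f([.5175,-.2301,.067]),f([.5175,-.2301,.059]),"hole pred",f([.5166,-.2307,.036]))
```

```text
hole [ 0.51518066 -0.23160857  0.036     ]
0.062 [ 0.5151 -0.2341  0.062 ]
0.065 [ 0.5181 -0.2294  0.065 ]
0.068 [ 0.5212 -0.2247  0.068 ]
0.071 [ 0.5242 -0.22    0.071 ]
tip16/24 pred [np.float64(231.9), np.float64(244.5)] [np.float64(233.2), np.float64(258.6)] hole pred [np.float64(237.8), np.float64(297.6)]
```

Emit:
send_rows:
  steps: [-1, -0.1, 0, 1, 0, -1, 0, 0, 0.6, 0, -1, 0, 0, 0.2, 0, -1, 0, 0, 0, 0, -1, 0, 0, 0, 0]
  newtons: 100

```text
clock: 7.2
position: [0.5169, -0.2319, 0.0943]
ee_rot: [0.0, 0.979, 0.205, 0.0]
contact_force: [-0.9, -0.2, -1.6]
width: 0.0169
gripper_force: 97.4
```

```bash
python3 -c "
from h import *
to(.5162,-.2309,.08)"
```

```text
shift cm [-0.02 -0.12  1.43] pos [ 0.5169 -0.2319  0.0943] Rz tilt [ 1.e-04 -1.e-04 -1.e+00] F [-0.9  -0.16 -1.58] w 0.0169 t 7.2 q [-0.54  0.37  1.73 -0.    1.04  0.61]
```

Emit:
send_rows:
  steps: [-1, 0, 0, 0.3, 0, -1, 0, -0.1, 0.3, 0, -1, 0, 0, 0.2, 0, -1, 0, 0, 0, 0, -1, 0, 0, 0, 0]

```text
clock: 7.7
position: [0.5164, -0.2309, 0.0863]
ee_rot: [0.0, 0.979, 0.205, -0.0]
contact_force: [-0.1, 0.0, -2.6]
width: 0.0174
gripper_force: 97.4
```

Emit:
send_rows:
  steps: [-1, 0, 0, 0.1, 0, -1, 0, 0, 0.1, 0, -1, 0, 0, 0, 0]

```text
clock: 8.0
position: [0.5163, -0.2309, 0.0842]
ee_rot: [-0.0, 0.979, 0.205, -0.0]
contact_force: [-0.4, 0.6, -2.4]
width: 0.0171
gripper_force: 97.4
```

Emit:
send_rows:
  steps: [-1, 0, 0, 0.1, 0, -1, 0, 0, 0, 0, -1, 0, 0, 0, 0]

```text
clock: 8.3
position: [0.5164, -0.2309, 0.0833]
ee_rot: [0.0, 0.979, 0.205, -0.0]
contact_force: [-0.7, -0.2, -1.9]
width: 0.017
gripper_force: 97.4
```

Emit:
send_rows:
  steps: [-1, 0, 0, 0.1, 0, -1, 0, 0, 0, 0, -1, 0, 0, 0, 0]

```text
clock: 8.6
position: [0.5164, -0.2309, 0.0823]
ee_rot: [0.0, 0.979, 0.205, -0.0]
contact_force: [-0.2, 0.2, -2.2]
width: 0.0171
gripper_force: 97.4
```

Emit:
send_rows:
  steps: [-1, 0, 0, 0.1, 0, -1, 0, 0, 0, 0, -1, 0, 0, 0, 0]

```text
clock: 8.9
position: [0.5164, -0.2309, 0.0813]
ee_rot: [0.0, 0.979, 0.205, -0.0]
contact_force: [-0.0, 1.4, -1.9]
width: 0.0172
gripper_force: 97.4
```

Emit:
send_rows:
  steps: [-1, 0, 0, 0.1, 0, -1, 0, 0, 0, 0, -1, 0, 0, 0, 0]

```text
clock: 9.2
position: [0.5164, -0.2309, 0.0802]
ee_rot: [0.0, 0.979, 0.205, -0.0]
contact_force: [-0.3, 0.5, -1.4]
width: 0.017
gripper_force: 97.4
```

Emit:
send_rows:
  steps: [-1, 0, 0, 0.1, 0, -1, 0, 0, 0, 0, -1, 0, 0, 0, 0]

```text
clock: 9.5
position: [0.5164, -0.2308, 0.0793]
ee_rot: [-0.0, 0.979, 0.205, -0.0]
contact_force: [0.1, -1.0, -2.1]
width: 0.017
gripper_force: 97.4
```

Emit:
send_rows:
  steps: [-1, 0, 0, 0.1, 0, -1, 0, 0, 0, 0, -1, 0, 0, 0, 0]

```text
clock: 9.8
position: [0.5165, -0.2309, 0.0783]
ee_rot: [0.0, 0.979, 0.205, 0.0]
contact_force: [0.3, -0.7, -1.3]
width: 0.0167
gripper_force: 97.4
```

Emit:
send_rows:
  steps: [-1, 0, 0, 0.1, 0, -1, 0, 0, 0, 0, -1, 0, 0, 0, 0]

```text
clock: 10.1
position: [0.5167, -0.2311, 0.0776]
ee_rot: [0.0, 0.979, 0.205, 0.0]
contact_force: [0.0, 0.1, 0.8]
width: 0.0172
gripper_force: 97.7
```

Emit:
send_rows:
  steps: [-1, 0, 0, 0.1, 0, -1, 0, 0, 0, 0]

```text
clock: 10.3
position: [0.5171, -0.2313, 0.077]
ee_rot: [0.001, 0.979, 0.205, 0.001]
contact_force: [0.8, 0.2, 2.4]
width: 0.0171
gripper_force: 97.9
```

Emit:
send_rows:
  steps: [-1, 0, 0, 0.05, 0, -1, 0, 0, 0, 0]

```text
clock: 10.5
position: [0.517, -0.2312, 0.0764]
ee_rot: [0.001, 0.979, 0.205, 0.001]
contact_force: [0.4, 0.5, 5.4]
width: 0.0171
gripper_force: 98.2
```

Emit:
send_rows:
  steps: [-1, 0, 0, 0.08, 0, -1, 0, 0, 0, 0]

```text
clock: 10.7
position: [0.5173, -0.2313, 0.0759]
ee_rot: [0.001, 0.979, 0.205, 0.001]
contact_force: [0.8, -0.9, 6.9]
width: 0.0171
gripper_force: 98.3
```

Emit:
send_rows:
  steps: [-1, 0, 0, 0.05, 0, -1, 0, 0, 0, 0]

```text
clock: 10.9
position: [0.5175, -0.2314, 0.0756]
ee_rot: [0.001, 0.979, 0.205, 0.001]
contact_force: [0.1, -0.1, 6.0]
width: 0.0169
gripper_force: 98.3
```

Emit:
send_rows:
  steps: [-1, 0, 0, 0.05, 0, -1, 0, 0, 0, 0]

```text
clock: 11.1
position: [0.5176, -0.2315, 0.0752]
ee_rot: [0.001, 0.979, 0.205, 0.001]
contact_force: [1.2, -0.1, 7.1]
width: 0.0172
gripper_force: 98.4
```

Emit:
send_rows:
  steps: [-1, 0, 0, 0.05, 0, -1, 0, 0, 0, 0]

```text
clock: 11.3
position: [0.5176, -0.2315, 0.0748]
ee_rot: [0.001, 0.979, 0.205, 0.001]
contact_force: [0.6, 0.2, 9.3]
width: 0.0177
gripper_force: 98.5
```

Emit:
send_rows:
  steps: [-1, 0, 0, 0.05, 0, -1, 0, 0, 0, 0]

```text
clock: 11.5
position: [0.5176, -0.2316, 0.0743]
ee_rot: [0.001, 0.979, 0.205, 0.001]
contact_force: [0.2, 0.7, 7.8]
width: 0.0168
gripper_force: 98.4
```

Emit:
send_rows:
  steps: [-1, 0, 0, 0.05, 0, -1, 0, 0, 0, 0]

```text
clock: 11.7
position: [0.5175, -0.2316, 0.0738]
ee_rot: [0.001, 0.979, 0.205, 0.001]
contact_force: [0.4, 0.5, 9.1]
width: 0.017
gripper_force: 98.5
```

Emit:
send_rows:
  steps: [-1, 0, 0, 0.03, 0, -1, 0, 0, 0, 0]

```text
clock: 11.9
position: [0.5175, -0.2315, 0.0734]
ee_rot: [0.001, 0.979, 0.205, 0.001]
contact_force: [0.0, -0.2, 8.9]
width: 0.0172
gripper_force: 98.4
```

Emit:
send_rows:
  steps: [-1, 0, 0, 0.04, 0, -1, 0, 0, 0, 0]

```text
clock: 12.1
position: [0.5173, -0.2315, 0.0729]
ee_rot: [0.001, 0.979, 0.205, 0.001]
contact_force: [-0.2, 0.3, 7.2]
width: 0.0174
gripper_force: 98.3
```

Emit:
send_rows:
  steps: [-1, 0, 0, 0.04, 0, -1, 0, 0, 0, 0]

```text
clock: 12.3
position: [0.5171, -0.2314, 0.0723]
ee_rot: [0.001, 0.979, 0.205, 0.001]
contact_force: [1.2, -1.2, 7.9]
width: 0.0171
gripper_force: 98.3
```

Emit:
send_rows:
  steps: [-1, 0, 0, 0.03, 0, -1, 0, 0, 0, 0]

```text
clock: 12.5
position: [0.5168, -0.2313, 0.0718]
ee_rot: [0.001, 0.979, 0.205, 0.0]
contact_force: [-0.7, -0.0, 5.7]
width: 0.0172
gripper_force: 98.2
```

Emit:
send_rows:
  steps: [-1, 0, 0, 0.02, 0, -1, 0, 0, 0, 0]

```text
clock: 12.7
position: [0.5167, -0.2312, 0.0714]
ee_rot: [0.0, 0.979, 0.205, 0.0]
contact_force: [-0.5, -0.8, 4.2]
width: 0.0171
gripper_force: 98.1
```

Emit:
send_rows:
  steps: [-1, 0, 0, 0.02, 0, -1, 0, 0, 0, 0]

```text
clock: 12.9
position: [0.5164, -0.231, 0.0708]
ee_rot: [0.0, 0.979, 0.205, 0.0]
contact_force: [-0.0, 0.1, 3.2]
width: 0.017
gripper_force: 98.0
```

The spring has snapped: the force rose to about 11 N and fell to about 5 N at roughly 6 mm of travel. Lifting straight up.

Emit:
send_rows:
  steps: [-1, 0, 0, -0.5, 0, -1, 0, 0, -1, 0, -1, 0, 0, -2, 0, -1, 0, 0, -3, 0, -1, 0, 0, -3.2, 0, -1, 0, 0, 0, 0, -1, 0, 0, 0, 0]

```text
clock: 13.6
position: [0.5161, -0.2306, 0.1676]
ee_rot: [-0.0, 0.979, 0.205, -0.0]
contact_force: [0.2, 0.0, -1.9]
width: 0.0175
gripper_force: 97.8
```

```bash
python3 -c "
from h import *
to(.5046,.2292,.167)"
```

```text
shift cm [ 17.44 -42.56   0.06] pos [ 0.5161 -0.2306  0.1676] Rz tilt [-1.e-04  1.e-04 -1.e+00] F [ 0.23  0.01 -1.9 ] w 0.0175 t 13.6 q [-0.54  0.3   1.63 -0.    1.21  0.61]
```

Emit:
send_rows:
  steps: [-1, 1.0, -2.5, 0, 0, -1, 1.5, -3.7, 0, 0, -1, 1.5, -3.7, 0, 0, -1, 1.5, -3.7, 0, 0, -1, 1.5, -3.7, 0, 0, -1, 1.5, -3.7, 0, 0, -1, 1.5, -3.7, 0, 0, -1, 1.5, -3.7, 0, 0, -1, 1.5, -3.7, 0, 0, -1, 1.5, -3.7, 0, 0, -1, 1.5, -3.7, 0, 0, -1, 1.3, -2.7, 0, 0]

```text
clock: 14.8
position: [0.5028, 0.227, 0.1652]
ee_rot: [-0.0, 0.979, 0.206, -0.003]
contact_force: [0.7, -1.2, -2.0]
width: 0.0173
gripper_force: 97.9
```

Emit:
send_rows:
  steps: [-1, 0, 0, 0, 0, -1, 0, 0, 0, 0, -1, 0, 0, 0, 0]

```text
clock: 15.1
position: [0.5042, 0.224, 0.1663]
ee_rot: [0.001, 0.979, 0.205, -0.002]
contact_force: [-0.1, 0.2, -2.1]
width: 0.0171
gripper_force: 98.0
```

Run:
```python
from h import *
to(.5044,.2290,.12)
```

```text
shift cm [ 0.24 -0.45  4.63] pos [0.5042 0.224  0.1663] Rz tilt [-0.003  -0.0017 -1.    ] F [-0.12  0.18 -2.12] w 0.0171 t 15.1 q [ 0.29  0.29  1.66 -0.    1.2   1.45]
```

Emit:
send_rows:
  steps: [-1, 0.2, -0.4, 1, 0, -1, 0, 0, 2, 0, -1, 0, 0, 1, 0, -1, 0, 0, 0, 0, -1, 0, 0, 0, 0]

```text
clock: 15.6
position: [0.5055, 0.2292, 0.1276]
ee_rot: [0.0, 0.979, 0.205, -0.0]
contact_force: [0.1, 0.7, -2.4]
width: 0.0172
gripper_force: 98.0
```

Run:
```python
from h import *
to(.5044,.2290,.068)
a=snap("scene","pics/s4.png")["color"][:,:,::-1]
c=lambda i,u,v:cv2.resize(i[v:v+100,u:u+100],(600,600),interpolation=cv2.INTER_CUBIC)
cv2.imwrite("pics/c4.png",c(a,355,185))
g=load("pics/s4.png");f=lambda P:[round((c-o+.42)*6,1) for c,o in zip(proj(g,P),(355,185))]
p=get_state()["position"];print(f(p-[0,0,.0475]),f(p-[0,0,.029]),"hole",f([.5044,.229,.054]))
```

```text
shift cm [-0.1  -0.03  5.96] pos [0.5055 0.2292 0.1276] Rz tilt [-3.e-04 -2.e-04 -1.e+00] F [ 0.08  0.75 -2.36] w 0.0172 t 15.6 q [ 0.3   0.32  1.71 -0.    1.11  1.46]
[np.float64(300.4), np.float64(370.7)] [np.float64(305.5), np.float64(330.2)] hole [np.float64(295.1), np.float64(424.8)]
```

View pics/c4.png

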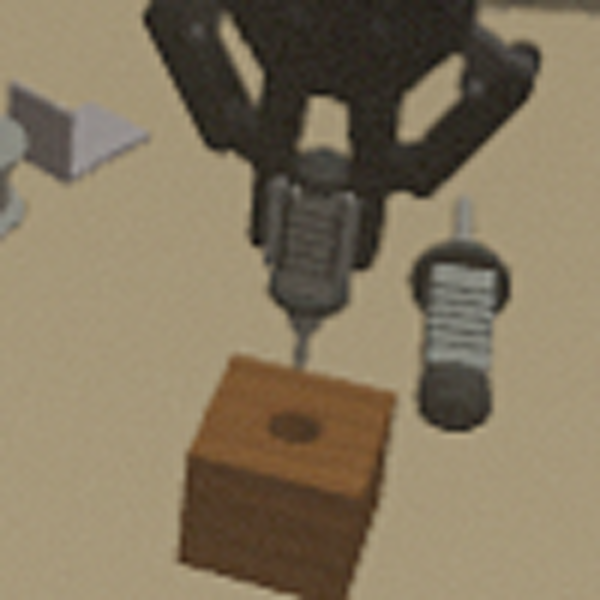

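The tip is at (300,368), as predicted, above the hole at (295,427), so they are aligned. Lowering with a -1 mm x correction.

Emit:
send_rows:
  steps: [-1, -0.1, 0, 1, 0, -1, 0, 0, 1, 0, -1, 0, 0, 1, 0, -1, 0, 0, 1, 0, -1, 0, 0, 1, 0, -1, 0, 0, 0.4, 0, -1, 0, 0, 0, 0, -1, 0, 0, 0, 0]

```text
clock: 16.45
position: [0.5047, 0.2292, 0.0737]
ee_rot: [0.0, 0.979, 0.205, 0.0]
contact_force: [1.0, 0.2, -3.2]
width: 0.0172
gripper_force: 98.1
```

Emit:
send_rows:
  steps: [-1, 0, 0, 0.2, 0, -1, 0, 0, 0.1, 0, -1, 0, 0, 0, 0]

```text
clock: 16.75
position: [0.5045, 0.2291, 0.0708]
ee_rot: [0.0, 0.979, 0.205, 0.0]
contact_force: [-0.0, -0.4, -1.8]
width: 0.0169
gripper_force: 98.1
```

Emit:
send_rows:
  steps: [-1, 0, 0, 0.1, 0, -1, 0, 0, 0.1, 0, -1, 0, 0, 0, 0]

```text
clock: 17.05
position: [0.5043, 0.2291, 0.0686]
ee_rot: [0.0, 0.979, 0.205, -0.0]
contact_force: [0.7, 0.2, -2.1]
width: 0.0168
gripper_force: 98.1
```

Emit:
send_rows:
  steps: [-1, 0, 0, 0.1, 0, -1, 0, 0, 0.05, 0, -1, 0, 0, 0, 0]

```text
clock: 17.35
position: [0.5045, 0.2292, 0.0677]
ee_rot: [0.0, 0.979, 0.205, 0.0]
contact_force: [-1.1, 0.5, 3.8]
width: 0.017
gripper_force: 98.8
```

The collar is seated, with the load reversing at the grasp height of 0.0677. Releasing, then rising straight up.

Emit:
send_rows:
  steps: [-0.5, 0, 0, 0, 0, 0, 0, 0, 0, 0, 1, 0, 0, 0, 0, 1, 0, 0, 0, 0, 1, 0, 0, 0, 0, 1, 0, 0, 0, 0, 1, 0, 0, 0, 0, 1, 0, 0, 0, 0]

```text
clock: 18.15
position: [0.5044, 0.2291, 0.0672]
ee_rot: [0.0, 0.979, 0.205, -0.0]
contact_force: [0.1, 0.3, -0.8]
width: 0.0852
gripper_force: 0.0
```

Emit:
send_rows:
  steps: [1, 0, 0, -1, 0, 1, 0, 0, -3, 0, 1, 0, 0, -4, 0, 1, 0, 0, -4, 0, 1, -3, 0, 0, 0, 1, -4, 0, 0, 0, 1, -3, 0, 0, 0, 1, 0, 0, 0, 0, 1, 0, 0, 0, 0]

```text
clock: 19.05
position: [0.4131, 0.189, 0.1882]
ee_rot: [-0.0, 0.979, 0.205, 0.001]
contact_force: [0.4, -0.9, -0.7]
width: 0.0854
gripper_force: 0.0
```

Run:
```python
from h import *
to(.5044,.2290,.068)
a=snap("scene","pics/s5.png")["color"][:,:,::-1];b=snap("top","pics/t5.png")["color"][:,:,::-1]
c=lambda i,u,v:cv2.resize(i[v:v+80,u:u+80],(400,400),interpolation=cv2.INTER_CUBIC)
cv2.imwrite("pics/c5.png",np.hstack([c(a,360,215),c(b,170,175)]))
```

```text
shift cm [ 9.93  0.   12.05] pos [0.4131 0.189  0.1882] Rz tilt [ 2.6e-03  7.0e-04 -1.0e+00] F [ 0.36 -0.87 -0.65] w 0.0854 t 19.05 q [ 0.28  0.12  1.82 -0.    1.2   1.43]
```

View pics/c5.png

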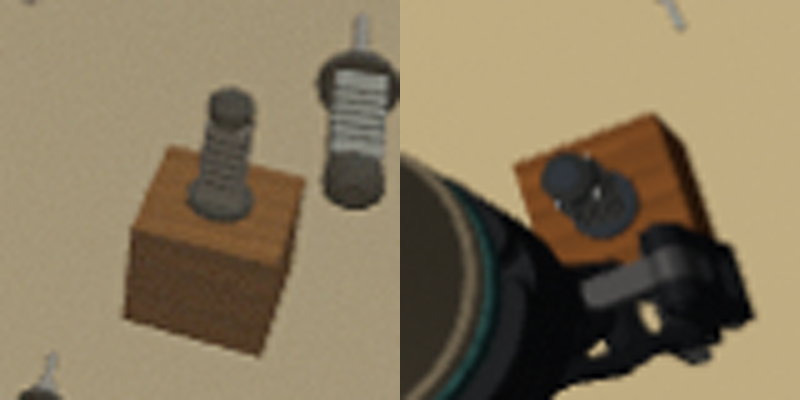

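The punch stands upright with its collar flat on the stand (collar at (220,200) in the left crop), and the gripper is clear. Handing in.

```bash
python3 -c "
from h import *
print(sign_off())"
```

```text
the job is handed in; nothing more can be done
None
```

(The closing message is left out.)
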